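Index the soldering turntable one hole on

TASK

Press the orange plunger on the soldering turntable in and, keeping it pressed, turn the table round to the next hole, the one with the green marker beside it: go straight there, not towards the red marker and not past the green one. Let the plunger spring back out so that its pin locks in that hole, and leave the hand clear. Only press and push with the fingertips: do not pinch or lift anything, and leave the silver ring and charcoal block sitting where they are on the table's board and everything else on the bench undisturbed.

Things in the scene. Friction and masses are not known exactly. Their poses are not given: they have to be found in the camera images.
- hub (a point): Turntable's centre, on its upright axis, 58 mm above the bench, fixed to the base (dark foot 336 mm across; another place and yaw each time). z up; x points from the axis to the hole where the pin starts. A fixed aluminium index ring (radii 124 to 148 mm, top 42 mm above the bench) has 8 holes, 45 degrees (0.785 rad) apart: radial slots 13 mm wide.
- turntable (a joint): Table angle from the starting hole, rad, + anticlockwise from above; the neighbouring holes are at +0.785 and -0.785. Steel disc 236 mm across, top at 46 mm, with a board fixed on it. It turns only while the plunger is pressed, with light friction (0.04 N m), and stays where it is left; locked, the pin has 1.5 mm play each way.
- plunger (a joint): How far the plunger is pressed in, m: 0 out (locked), 0.012 fully in. Spring: about 3 N at the start, 7 N fully in. The pin is clear of the ring from about 0.008; let go away from a hole, it stays caught under the ring at about 0.007. Its rounded end finds the hole if let go within about 3 mm of it.
- cap_top (a point): Centre of the top of the plunger's orange cap: flat, 33 mm across, 12 mm high, near the table's rim, 106 mm from the axis, top 80 mm above the bench when out. Pressed straight down; goes round with the table. Within 60 mm of it nothing on the table is higher than 54 mm above the bench (the grey lug under the cap).
- pin (a point): Tip of the plunger's brass pin (10 mm thick), 29 mm farther out than the cap's centre, 135 mm from the axis; when locked it shows in a hole of the ring, 1 mm above it.
- green_marker: Green round marker post, 17 mm across, 38 mm high, fixed on the foot 158 mm from the axis, just outside the hole to go to: the next one, on either the one or the other side of the starting hole. Origin under its centre, 8 mm above the bench.
- red_marker: Red round marker post, same form, just outside the neighbouring hole on the other side.
- board_top (a point): Centre of the top of the sand-coloured soldering board (120 x 120 mm, top 58 mm above the bench), 20 mm from the axis on the side away from the plunger; turns with the table, x towards the plunger, z up.
- silver_ring: Loose silver ring lying flat on the board, 25 mm across, 7 mm high; origin under its centre. It rides with the table.
- charcoal_block: Loose black charcoal block on the board, 45 x 30 x 22 mm; origin under its centre. It rides with the table.
- tweezers: Loose steel tweezers lying on the bench, 150 mm long; origin under the middle.
- glass_bowl: Loose glass bowl on the bench, 100 mm across, 45 mm high; origin under its centre.
- scriber: Loose scriber with a wooden handle lying on the bench, 170 mm long; origin under the middle.
- flux_jar: Loose green glass jar on the bench, 52 mm across, 60 mm high; origin under its centre.
- pin_dish: Loose small white dish on the bench, 70 mm across, 25 mm high; origin under its centre.
Not all that is in view belongs to the job. There is more than one size of the charcoal_block; the one meant has the size given above.

How it is judged:
On the way, in this order (a step that is already met when the one before it is completed fails the run):
1. the plunger is pressed in by the hand until the pin is clear, at the starting hole (value of joint plunger above 0.0065 m and value of joint turntable between -0.1 and 0.1 rad and contact force between plunger and the fingers above 0.5 N), for 0.05 s.
2. the table is turned to the hole with the green marker (((y of green_marker in the frame of hub above 0 m and value of joint turntable between 0.7354 and 0.8354 rad) or (not (y of green_marker in the frame of hub above 0 m) and value of joint turntable between -0.8354 and -0.7354 rad))), for 0.1 s.
At the end, for the whole second after the job is handed in: The table stands still within 0.03 rad of the hole beside the green marker, the plunger is out to within 2 mm (pin locked in that hole), and the ring and block still lie in their places on the board (((y of green_marker in the frame of hub above 0 m and value of joint turntable between 0.7554 and 0.8154 rad) or (not (y of green_marker in the frame of hub above 0 m) and value of joint turntable between -0.8154 and -0.7554 rad)) and value of joint plunger below 0.002 m and velocity of joint turntable between -0.05 and 0.05 rad/s and x of silver_ring in the frame of board_top between -0.007 and 0.037 m and y of silver_ring in the frame of board_top between 0.003 and 0.047 m and z of silver_ring in the frame of board_top between -0.005 and 0.01 m and x of charcoal_block in the frame of board_top between -0.032 and 0.012 m and y of charcoal_block in the frame of board_top between -0.05 and -0.006 m and z of charcoal_block in the frame of board_top between -0.005 and 0.01 m); the robot touches nothing.
It fails at once if the table is turned more than 0.2 rad towards the red marker ((y of green_marker in the frame of hub above 0 m and value of joint turntable below -0.2 rad) or (not (y of green_marker in the frame of hub above 0 m) and value of joint turntable above 0.2 rad)).
It fails at once if the table is turned more than 0.2 rad past the green hole (value of joint turntable above 0.985 rad or value of joint turntable below -0.985 rad).
It fails at once if the silver ring or the charcoal block is lifted or leaves its place on the board (12 to 32 mm off) (not (x of silver_ring in the frame of board_top between -0.007 and 0.037 m and y of silver_ring in the frame of board_top between 0.003 and 0.047 m and z of silver_ring in the frame of board_top between -0.005 and 0.01 m) or not (x of charcoal_block in the frame of board_top between -0.032 and 0.012 m and y of charcoal_block in the frame of board_top between -0.05 and -0.006 m and z of charcoal_block in the frame of board_top between -0.005 and 0.01 m)).
It fails at once if the robot pushes the silver ring or the charcoal block (over 0.5 N) (contact force between any of the arm, the fingers and silver_ring above 0.5 N or contact force between any of the arm, the fingers and charcoal_block above 0.5 N).
It fails at once if something loose on the bench is moved more than 15 mm (distance of any of tweezers, glass_bowl, scriber, flux_jar, pin_dish from where it was at the start of the episode above 0.015 m).
It also fails if it takes over 35 s, if anything falls off the work surface, if the arm or the gripper's body presses on something with over 40 N, if the wrist force passes 120 N, or if a joint passes its speed limit or range.

ROBOT

A 6-joint arm with a two-finger parallel gripper is mounted at the origin on the work surface. World frame = base frame: x ahead of the robot, y to its left, z up, the work surface at z = 0. Lengths are in m, angles in rad, forces in N, time in s.
With the tool pointing down it reaches from about 0.35 to 0.975 m from the base axis. Payload 4.9 kg.
Tool frame: the origin (TCP) lies midway between the tips of the shut fingers; the grasp point (between the pads) lies 19 mm behind it; z points along the fingers, y is the line along which they close (so a half turn about z gives the same grasp; the last joint's range is limited). The gripper opens to 85 mm and grips with 20 to 120 N. Pads are 22 mm wide; open, the fingers measure 114 mm over their backs; the gripper's body (76 mm by 85 mm) begins 54 mm behind the grasp point. The pads swing forward as they close: fully open they stand 13 mm farther back than shut.
Start: joints at [-1.238, 0.053, 1.613, -0, 1.476, -0.119], TCP at [0.273, -0.562, 0.231] pointing down, gripper open.
Joint ranges: [-3.01, 3.01], [-1.01, 2.22], [0.06, 2.58], [-1.02, 4.17], [0.09, 2.62], [-3.14, 3.14]. Speed limits (rad/s): [2.57, 2.57, 3.14, 3.14, 3.14, 3.14].

INTERFACE

Orientations are given as a rotation vector (axis times angle).
In Python, from station import telemetry, optics, ctrl gives the robot as it stands.
- The arm moves only by the shell command python3 -m pendant 'ROWS' [FORCE]. ROWS is JSON, one flat list of numbers, 7 for each row, row after row: the turn, a rotation vector about the tool's x, y, z as a fraction of full scale, then the shift along the tool's x, y, z as a fraction of full scale, then the opening, from 0 (shut) to 1 (fully open). In form: [ax, ay, az, tx, ty, tz, fingers, ax, ay, az, tx, ty, tz, fingers, ...]. A call has 1 to 12 rows; each row is the pose to reach, as a shift and turn from the pose commanded when the call began, along the tool's axes at that moment; what a row does not reach only later rows make up. Full scale, the value 1, is 300 mm for a shift and 30 degrees for a turn. A row lasts 1/8 s, in which the tool goes at most 62.5 mm and 10.7 degrees, less where a joint would pass 70% of its speed; a pose out of reach is approached as far as the arm can. A call with a number of a shift or a turn outside -1 to 1 is refused whole. A call with a gripper value outside its range is refused whole. The fingers move at their own pace and stop on an object; FORCE is the grip in N (left out, the last holds). Time passes only in rows, so rows that repeat a pose let the fingers close. It gives the time, the measured TCP pose, the force, the opening and the grip force at its end, in the units of the state.
- telemetry.get_obs(): the state, without advancing time (a new reading comes with each control period).
- optics.get_image(name): name is "side" or "top" or "wrist"; returns a dict with "image" (420x560x3 uint8, red, green, blue), "depth" (420x560 float32, m along the optical axis (not along the pixel's ray), 0 where there is no reading), "fx", "fy", "cx", "cy" (pixels), "dist_coeffs" ([k1, k2, p1, p2, k3] as OpenCV has them; the pictures are not rectified), "rvec" (rotation vector, rad) and "tvec" (3), from world to camera coordinates, as OpenCV has them. Camera axes: x right, y down, z forward; pixel columns grow to the right and rows downward; lengths in m; the calibration is good to about 2 mm. A picture is of the moment at which its call begins.
- ctrl.finish_job(): hands the job in; it is judged then, once.
The state is a dict: "t": time; "q": joint angles; "dq": joint speeds; "effort": joint torques, N m; "tool_pos": TCP position; "tool_rot": TCP orientation; "contact_force": force on the tool from outside, world axes, zero at the start; "wrist_torque": the same for the moment, N m; "opening": finger opening in m; "grip_force": force on a finger pad.
Only numpy, scipy, OpenCV 4.12 (cv2) and the standard library are available. Lean on these libraries where they do the work, as an engineer would, in place of code of your own. Each camera call takes 0.05 s, during which the arm holds its last target. There are 200 camera calls.

## Working session

There is one attempt and no reset: what is moved stays moved. The work goes in short steps, Python scripts to look and compute and a shell command to move; the robot and the scene stay as the last step left them, time stands still between calls to the robot, and variables do not carry over. Pictures are saved under pics/ and viewed, at most 10 in all, crops included, and the job is handed in when it is done.

```bash
mkdir -p pics; cat > h.py <<'E'
import numpy as np, cv2
from station import telemetry, optics, ctrl
from scipy.spatial.transform import Rotation as R
def ray(c,uv,z):
    K=np.array([[c['fx'],0,c['cx']],[0,c['fy'],c['cy']],[0,0,1]])
    p=cv2.undistortPoints(np.array(uv,float).reshape(-1,1,2),K,np.array(c['dist_coeffs'],float)).reshape(-1,2)
    M=R.from_rotvec(np.ravel(c['rvec'])).as_matrix(); o=-M.T@np.ravel(c['tvec'])
    d=np.c_[p,np.ones(len(p))]@M
    return o+d*((z-o[2])/d[:,2])[:,None]
def save(c,n): cv2.imwrite('pics/'+n,c['image'][:,:,::-1])
def blobs(c,lo,hi,amin=30):
    m=cv2.inRange(cv2.cvtColor(c['image'],cv2.COLOR_RGB2HSV),lo,hi)
    n,l,s,ce=cv2.connectedComponentsWithStats(m)
    return [(ce[i].round(1),s[i,4],s[i,:4]) for i in range(1,n) if s[i,4]>=amin]
E
python3 - <<'E'
from h import *
c=optics.get_image('top'); save(c,'top.png'); s=optics.get_image('side'); save(s,'side.png')
for n,lo,hi,z in [('orange',(8,150,120),(20,255,255),.08),('green',(45,100,50),(85,255,255),.046),('red',(0,150,80),(5,255,255),.046)]:
    for b in blobs(c,lo,hi): print(n,b,ray(c,b[0],z).round(4))
print(telemetry.get_obs())
E
```

```text
orange (array([  4.7, 189. ]), np.int32(456), array([  0, 143,  12, 101], dtype=int32)) [[0.6208 0.7086 0.08  ]]
orange (array([ 33.8, 209. ]), np.int32(1152), array([ 24, 147,  21,  97], dtype=int32)) [[0.5669 0.6252 0.08  ]]
orange (array([251.3, 230.4]), np.int32(120), array([245, 225,  13,  12], dtype=int32)) [[0.503  0.0697 0.08  ]]
green (array([215.1, 210.9]), np.int32(34), array([212, 208,   7,   7], dtype=int32)) [[0.5589 0.1642 0.046 ]]
red (array([513. , 140.9]), np.int32(407), array([484, 138,  61,   8], dtype=int32)) [[ 0.7322 -0.6252  0.046 ]]
{'t': 0.1, 'q': array([-1.23794793e+00,  5.33153162e-02,  1.61415027e+00, -1.96464404e-07,
        1.47598335e+00, -1.19004107e-01]), 'dq': array([-0.00019731, -0.00062739, -0.00292303, -0.00126738, -0.00056369,
        0.00029662]), 'effort': array([ 7.19594791e-04, -3.94909930e+01, -3.71361959e+01, -8.99270435e-05,
        3.95462950e-03,  4.00642335e-06]), 'tool_pos': array([ 0.27271052, -0.56174639,  0.23017461]), 'tool_rot': array([-3.05995670e+00, -7.03332140e-01,  3.11296079e-04]), 'contact_force': array([-0.74748449, -0.98521285,  0.30205535]), 'wrist_torque': array([-0.03787042, -0.06769676, -0.00100454]), 'grip_force': 0.0, 'opening': 0.08571431970813448}
```

View pics/top.png

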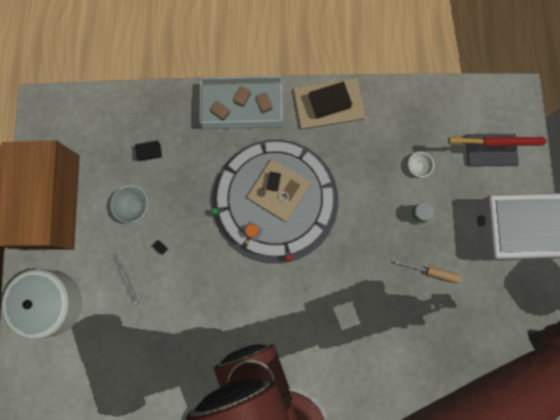

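View pics/side.png

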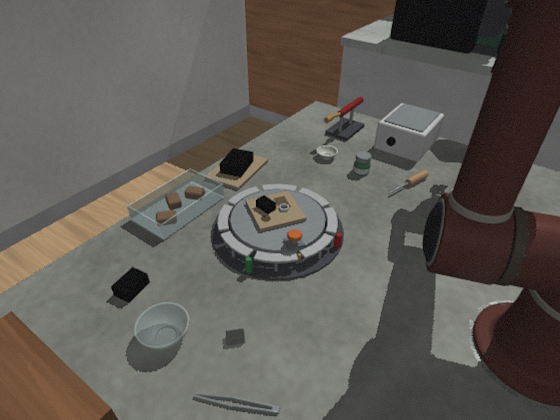

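The top view shows the cap at (251,230), the green post at (215,211), and the red post at (289,257). From the cap, green is clockwise, so the target is -0.785 rad. Next I'll refine the geometry.

```bash
cat >> h.py <<'E'
def toolvec(p,o=None):
    o=o or telemetry.get_obs(); return R.from_rotvec(o['tool_rot']).inv().apply(np.array(p)-o['tool_pos'])
E
python3 - <<'E'
from h import *
P={}
for cam in ('top','side'):
  c=optics.get_image(cam)
  im=cv2.cvtColor(c['image'],cv2.COLOR_RGB2HSV)
  for n,lo,hi,z in [('cap',(4,150,100),(20,255,255),.078),('green',(45,90,40),(85,255,255),.04),('red',(0,150,60),(4,255,255),.04),('red2',(174,150,60),(180,255,255),.04)]:
    for b in blobs(c,lo,hi,8):
        p=ray(c,b[0],z)[0]
        if np.hypot(p[0]-.6,p[1])<.25: print(cam,n,b,p.round(4))
o=telemetry.get_obs(); print(R.from_rotvec(o['tool_rot']).as_matrix().round(3))
t=optics.get_image('top')
G=ray(t,[215.1,210.9],.045)[0][:2]; Rd=ray(t,[289,257],.045)[0][:2]
d=G-Rd; print('GR dist',np.linalg.norm(d)); n=np.array([d[1],-d[0]])/np.linalg.norm(d)
for s in (1,-1): print('hub',(G+Rd)/2+s*n*.1117)
E
```

```text
top cap (array([251.2, 230.4]), np.int32(123), array([245, 225,  13,  12], dtype=int32)) [0.5033 0.0701 0.078 ]
top green (array([215. , 210.9]), np.int32(38), array([212, 208,   7,   7], dtype=int32)) [0.5599 0.1654 0.04  ]
top red (array([288.4, 257.3]), np.int32(21), array([286, 255,   6,   5], dtype=int32)) [ 0.4379 -0.0206  0.04  ]
side cap (array([294.5, 234.3]), np.int32(110), array([288, 230,  14,  11], dtype=int32)) [0.5027 0.0729 0.078 ]
side green (array([248.3, 264.3]), np.int32(111), array([245, 256,   8,  17], dtype=int32)) [0.5518 0.1775 0.04  ]
side red (array([337.5, 239.8]), np.int32(62), array([334, 233,   8,  15], dtype=int32)) [ 0.4331 -0.0063  0.04  ]
[[ 0.9    0.437 -0.   ]
 [ 0.437 -0.9    0.001]
 [ 0.    -0.001 -1.   ]]
GR dist 0.22213403531586517
hub [0.59245045 0.01043272]
hub [0.40496925 0.13191672]
```

```bash
python3 -m pendant '[0,0,0,0.14,-0.135,0,0,0,0,0,0.28,-0.27,0,0,0,0,0,0.42,-0.405,0,0,0,0,0,0.56,-0.54,0,0,0,0,0,0.7,-0.67,0,0,0,0,0,0.8,-0.78,0,0,0,0,0,0.8,-0.78,0,0]' 20 && python3 -c "
from h import *
print(toolvec([.503,.071,.17])/.3)"
```

```text
t: 1.12
tool_pos: [0.3872, -0.2448, 0.2313]
tool_rot: [3.06, 0.71, 0.001]
contact_force: [0.0, -1.0, -0.3]
opening: -0.0
grip_force: 0.0
[ 0.81016251 -0.77509331  0.20448363]
```

```bash
python3 -m pendant '[0,0,0,0.14,-0.135,0,0,0,0,0,0.28,-0.27,0.05,0,0,0,0,0.42,-0.405,0.1,0,0,0,0,0.56,-0.54,0.15,0,0,0,0,0.7,-0.67,0.2,0,0,0,0,0.81,-0.775,0.2,0,0,0,0,0.81,-0.775,0.2,0,0,0,0,0.81,-0.775,0.2,0]' && python3 - <<'E'
from h import *
o=telemetry.get_obs(); print(o['q'].round(2), o['tool_pos'])
w=optics.get_image('wrist'); save(w,'w1.png')
for n,lo,hi,z in [('cap',(4,150,80),(20,255,255),.080),('green',(45,90,40),(85,255,255),.04),('red',(0,150,60),(4,255,255),.04)]:
    for b in blobs(w,lo,hi,60): print(n,b,ray(w,b[0],z).round(4))
E
```

```text
t: 2.12
tool_pos: [0.5039, 0.0673, 0.1711]
tool_rot: [3.061, 0.702, -0.001]
contact_force: [-0.1, 1.1, -0.0]
opening: 0.0001
grip_force: 0.0
[-0.01 -0.19  1.94 -0.    1.39  1.11] [0.50387891 0.06725787 0.17113769]
cap (array([277.6, 207.1]), np.int32(1913), array([243, 183,  61,  48], dtype=int32)) [[0.5061 0.0726 0.08  ]]
green (array([194.8,  69.6]), np.int32(684), array([179,  56,  33,  27], dtype=int32)) [[0.5615 0.1651 0.04  ]]
red (array([340.1, 300.6]), np.int32(421), array([329, 282,  22,  33], dtype=int32)) [[ 0.4421 -0.0172  0.04  ]]
```

View pics/w1.png

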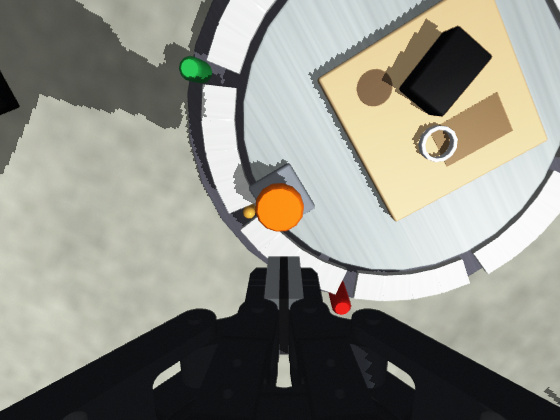

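The wrist view shows the cap centred near (280,207), the pin at (249,213), the green post's top at (189,69), and the red post.

```bash
python3 - <<'E'
from h import *
w=optics.get_image('wrist')
C=ray(w,[280,207.2],.08)[0]; Pn=ray(w,[249,213],.041)[0]; G=ray(w,[189,69.5],.046)[0]
print(C,Pn,G)
# empty slots seen at the inner/outer ring: outline of disc rim (hub fit): board corners, z=.058
B=ray(w,[[317,77],[396,220],[545,139]],.058); print(B, np.linalg.norm(B[0]-B[1]),np.linalg.norm(B[2]-B[1]))
u=(B[2]-B[1]); u/=np.linalg.norm(u)
# edge B0-B1 faces plunger: midpoint + inward: centre 60mm in, hub 20 mm back out -> 40 mm in
m=(B[0]+B[1])/2; inn=np.array([-(B[1]-B[0])[1],(B[1]-B[0])[0],0]); inn/=np.linalg.norm(inn); inn*=np.sign(inn@u)
hub=m+inn*.04; print('hub',hub,'capr',np.linalg.norm((C-hub)[:2]))
for H in (hub,np.array([.5925,.0104,0])):
  for q in (C,Pn,G): d=q-H; print(np.hypot(*d[:2]).round(4),np.degrees(np.arctan2(d[1],d[0])).round(2))
E
```

```text
[0.50663828 0.07082473 0.08      ] [0.48067466 0.08613403 0.041     ] [0.56006214 0.16706561 0.046     ]
[[ 0.59344862  0.08517425  0.058     ]
 [ 0.52934152 -0.01482818  0.058     ]
 [ 0.62676022 -0.07813274  0.058     ]] 0.11878639009625284 0.11618033971733238
hub [0.59506978 0.01358568 0.058     ] capr 0.10533963269187994
0.1053 147.09
0.1355 147.62
0.1574 102.85
0.105 144.86
0.1351 145.89
0.16 101.7
```

```bash
python3 -m pendant '[0,0,0,0.01,-0.008,0.1,0,0,0,0,0.01,-0.008,0.2,0,0,0,0,0.01,-0.008,0.26,0,0,0,0,0.01,-0.008,0.28,0,0,0,0,0.01,-0.008,0.28,0]' && python3 - <<'E'
from h import *
o=telemetry.get_obs(); print(o['t'],o['tool_pos'],o['contact_force'],o['q'].round(3))
M=R.from_rotvec(o['tool_rot']).as_matrix();print(M.round(4))
print(toolvec([.506,.0709,.070])/.3)
E
```

```text
t: 2.85
tool_pos: [0.5057, 0.0714, 0.0877]
tool_rot: [3.062, 0.703, 0.001]
contact_force: [0.2, -0.7, 0.9]
opening: 0.0003
grip_force: 0.0
2.85 [0.50567998 0.07140475 0.08770102] [ 0.19045042 -0.69856251  0.86399418] [-0.006 -0.087  2.001 -0.     1.227  1.114]
[[ 8.999e-01  4.361e-01  5.000e-04]
 [ 4.361e-01 -8.999e-01 -1.000e-04]
 [ 4.000e-04  3.000e-04 -1.000e+00]]
[0.00020295 0.00196437 0.05900397]
```

```bash
python3 -m pendant '[0,0,0,0,0,0.02,0,0,0,0,0,0,0.035,0,0,0,0,0,0,0.05,0,0,0,0,0,0,0.06,0,0,0,0,0,0,0.06,0,0,0,0,0,0,0.06,0]' && python3 - <<'E'
from h import *
o=telemetry.get_obs(); print(o['tool_pos'],o['contact_force'])
w=optics.get_image('wrist'); save(w,'w2.png')
M=R.from_rotvec(o['tool_rot']).as_matrix()
H=np.array([.5945,.0125,0]);d=np.array([.506,.0709,0])-H
for a in np.arange(0,-50,-4.5):
    e=R.from_euler('z',a,degrees=True).apply(d)-d; print(a,(M.T@e/.3).round(3),(-a/30).round(2))
E
```

```text
t: 3.6
tool_pos: [0.5064, 0.0718, 0.0705]
tool_rot: [3.061, 0.704, 0.003]
contact_force: [-1.0, -0.5, 5.3]
opening: -0.0001
grip_force: 3.1
[0.50637751 0.07181225 0.07045231] [-0.95809283 -0.54931516  5.29799735]
0.0 [0. 0. 0.] -0.0
-4.5 [ 0.024 -0.013  0.   ] 0.15
-9.0 [ 0.05  -0.024  0.   ] 0.3
-13.5 [ 0.076 -0.034  0.   ] 0.45
-18.0 [ 0.103 -0.041  0.   ] 0.6
-22.5 [ 0.13  -0.046  0.   ] 0.75
-27.0 [ 0.158 -0.049  0.   ] 0.9
-31.5 [ 0.185 -0.049  0.   ] 1.05
-36.0 [ 0.213 -0.048  0.   ] 1.2
-40.5 [ 0.241 -0.044  0.   ] 1.35
-45.0 [ 0.268 -0.039  0.   ] 1.5
-49.5 [ 0.294 -0.031  0.001] 1.65
```

View pics/w2.png

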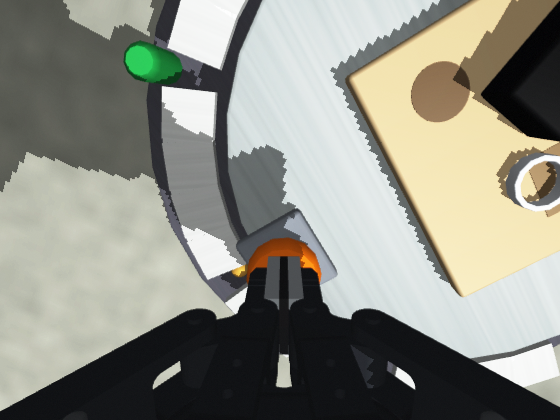

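```bash
python3 -m pendant '[0,0,0,0,0,0.005,0,0,0,0,0,0,0.005,0,0,0,0.07,0.012,-0.006,0.005,0,0,0,0.15,0.024,-0.013,0.005,0,0,0,0.3,0.05,-0.024,0.005,0,0,0,0.45,0.076,-0.034,0.005,0,0,0,0.6,0.103,-0.041,0.005,0,0,0,0.7,0.121,-0.044,0.005,0,0,0,0.75,0.13,-0.046,0.005,0,0,0,0.75,0.13,-0.046,0.005,0]' && python3 - <<'E'
from h import *
o=telemetry.get_obs(); print(o['tool_pos'],o['contact_force'])
w=optics.get_image('wrist'); save(w,'w3.png')
M=R.from_rotvec(o['tool_rot']).as_matrix()
H=np.array([.5945,.0125,0]);d=R.from_euler('z',-22.5,degrees=True).apply(np.array([.506,.0709,0])-H)
print(H+d)
for a in np.arange(0,-24,-4.5):
    e=R.from_euler('z',a,degrees=True).apply(d)-d; print(a,(M.T@e/.3).round(3),(-a/30).round(2))
E
```

```text
t: 4.9
tool_pos: [0.5364, 0.1011, 0.0695]
tool_rot: [3.14, 0.093, 0.007]
contact_force: [1.1, -1.5, 7.5]
opening: -0.0
grip_force: 3.3
[0.53644866 0.10113419 0.06953346] [ 1.08512286 -1.47015813  7.51301154]
[0.53508537 0.10032205 0.        ]
0.0 [0. 0. 0.] -0.0
-4.5 [ 0.024 -0.013  0.   ] 0.15
-9.0 [ 0.05  -0.024  0.   ] 0.3
-13.5 [ 0.076 -0.034  0.   ] 0.45
-18.0 [ 0.103 -0.041  0.   ] 0.6
-22.5 [ 0.13  -0.046  0.001] 0.75
```

View pics/w3.png

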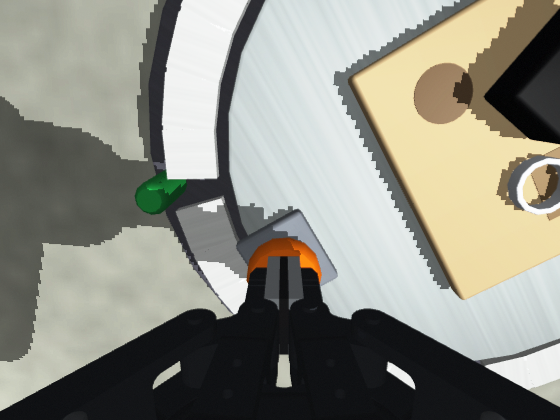

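The table has turned with the tool, since the lug and board sit unchanged in the wrist view. I'll do the second half of the turn.

```bash
python3 -m pendant '[0,0,0.07,0.012,-0.006,0,0,0,0,0.15,0.024,-0.013,0,0,0,0,0.3,0.05,-0.024,0,0,0,0,0.45,0.076,-0.034,0,0,0,0,0.6,0.103,-0.041,0,0,0,0,0.7,0.121,-0.044,0,0,0,0,0.75,0.13,-0.046,0,0,0,0,0.75,0.13,-0.046,0,0]' && python3 - <<'E'
from h import *
o=telemetry.get_obs(); print(o['tool_pos'],o['contact_force'])
w=optics.get_image('wrist'); save(w,'w4.png')
B=ray(w,[[348,76],[463,297]],.058);e=B[1]-B[0]
H=np.array([.5945,.0125,0]);d=o['tool_pos']-H; print(np.hypot(*d[:2]),np.degrees(np.arctan2(d[1],d[0])),np.degrees(np.arctan2(e[1],e[0])))
E
```

```text
t: 5.95
tool_pos: [0.5746, 0.1163, 0.0695]
tool_rot: [3.097, -0.521, 0.007]
contact_force: [1.2, -3.8, 6.1]
opening: -0.0001
grip_force: 3.3
[0.57463596 0.11633731 0.06954687] [ 1.23408356 -3.84580407  6.14329376]
0.10572023120063025 100.82981987682047 -167.95649527976184
```

View pics/w4.png

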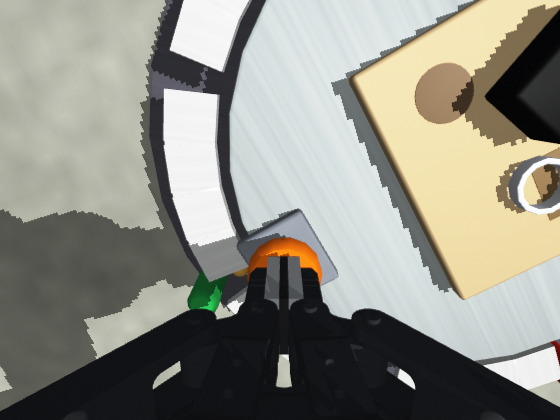

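The ring slots, board and cap line up with the starting view (w2) to within about 3 px, or roughly 1 mm. I'll release straight up.

```bash
python3 -m pendant '[0,0,0,0,0,-0.01,0,0,0,0,0,0,-0.02,0,0,0,0,0,0,-0.03,0,0,0,0,0,0,-0.04,0,0,0,0,0,0,-0.06,0,0,0,0,0,0,-0.15,0,0,0,0,0,0,-0.3,0,0,0,0,0,0,-0.3,0,0,0,0,0,0,-0.3,0]' && python3 - <<'E'
from h import *
w=optics.get_image('wrist'); save(w,'w5.png')
s=optics.get_image('side')
C=[b for b in blobs(w,(4,150,80),(20,255,255),300)]; print(C)
for b in C: print(ray(w,b[0],.08))
cv2.imwrite('pics/s5.png',cv2.resize(s['image'][150:300,190:370,::-1],None,fx=4,fy=4))
a=cv2.imread('pics/side.png')
for im in (a,s['image'][:,:,::-1].copy()):
    m=cv2.inRange(cv2.cvtColor(im,cv2.COLOR_BGR2HSV),(4,150,100),(20,255,255))[200:270,230:330]; ys,xs=np.nonzero(m); print(xs.mean()+230,ys.mean()+200,len(xs))
E
```

```text
t: 7.12
tool_pos: [0.5717, 0.1176, 0.1568]
tool_rot: [-3.098, 0.521, 0.003]
contact_force: [-0.4, 0.1, -1.0]
opening: 0.0
grip_force: 0.0
[(array([283.2, 216.4]), np.int32(2171), array([247, 191,  65,  51], dtype=int32))]
[[0.57392847 0.11753758 0.08      ]]
294.38461538461536 234.02884615384616 104
258.2631578947368 233.6140350877193 114
```

View pics/w5.png

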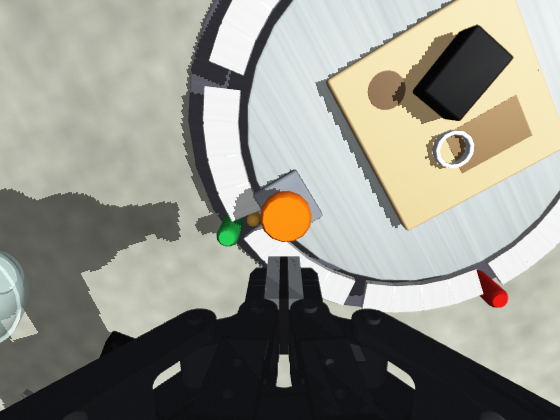

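View pics/s5.png

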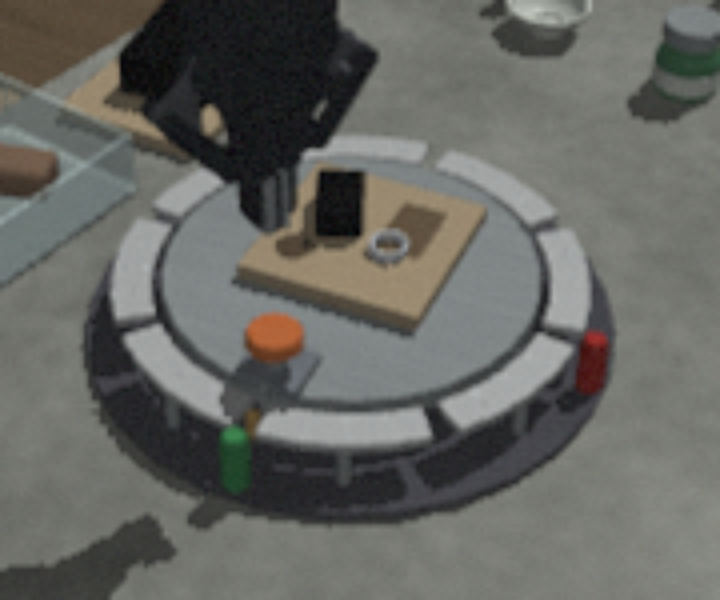

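The pin sits between the ring segments beside the green post. I'll check the cap's height from the depth image: 80 mm means locked, about 73 mm means caught.

```bash
python3 - <<'E'
from h import *
w=optics.get_image('wrist'); M=R.from_rotvec(np.ravel(w['rvec'])).as_matrix()
def P(u,v):
    z=np.median(w['depth'][v-3:v+4,u-3:u+4]); r=ray(w,[u,v],0)[0]; o=-M.T@np.ravel(w['tvec']); d=r-o; return o+d*z/(M@d)[2]
print('cap',P(286,216),'ring',P(222,120),'board',P(400,180),'disc',P(300,160))
C=ray(w,[286,216.5],.08)[0]-[.5945,.0125,0]; print(np.hypot(*C[:2]),np.degrees(np.arctan2(C[1],C[0])))
p=P(253,219);print('pin',p)
E
```

```text
cap [0.57318933 0.11543447 0.07976527] ring [0.64191548 0.13832392 0.04183653] board [0.5651907  0.03572931 0.05801082] disc [0.59841585 0.09600355 0.04569145]
0.10525103515658545 101.81706850422076
pin [0.56692628 0.14353269 0.04175313]
```

The cap top is at 79.8 mm, so the plunger is fully out. The pin shows at 41.8 mm, in the green hole at about 101.8°, and the hand is clear.

```bash
python3 -c "
from station import ctrl
print(ctrl.finish_job())"
```

```text
the job is handed in; nothing more can be done
None
```

The job is handed in: the table was turned 45° clockwise to the green-marked hole, the plunger measured fully out with its pin in that hole, the ring and block still looked in place, and the hand was clear; no pass/fail result came back.

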